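Which canister still rattles

ROBOT

A 6-joint arm with a two-finger parallel gripper is mounted at the origin on the work surface. World frame = base frame: x ahead of the robot, y to its left, z up, the work surface at z = 0. Lengths are in mm, angles in rad, forces in N, time in s.
With the tool pointing down it reaches from about 275 to 1000 mm from the base axis. Payload 8.4 kg.
Tool frame: the origin (TCP) lies at the very end of the fingers, on their centre line; the grasp point (between the pads) lies 19 mm behind it; z points along the fingers, y is the direction in which the jaws open and shut (so a half turn about z gives the same grasp; the last joint's range is limited). The gripper opens to 85 mm and grips with 20 to 120 N. Pads are 22 mm wide; open, the fingers measure 114 mm over their backs; the gripper's body (76 mm by 85 mm) begins 54 mm behind the grasp point. The pads swing forward as they close: fully open they stand 13 mm farther back than shut.
Start: joints at [-1.16, 0.353, 1.633, -0, 1.155, -0.002], TCP at [250.734, -572.504, 231.281] pointing down, gripper open.
Joint ranges: [-2.63, 2.63], [-0.92, 2.1], [0.06, 2.66], [-1.3, 4.44], [0, 2.69], [-3.02, 3.02]. Speed limits (rad/s): [2.22, 2.22, 2.79, 3.14, 3.14, 3.14].

INTERFACE

Orientations are given as [roll, pitch, yaw] about the fixed x, y, z axes, in that order (R = Rz(yaw) Ry(pitch) Rx(roll)).
In Python, from plant import r, optics gives the robot as it stands. The module is installed in compiled form; this text tells all that it offers.
- The arm moves only by the tool apply_moves, never from a script. Its argument "steps" is a list that holds one entry, the list of rows, each a list of 7 numbers: the turn, a rotation vector about the tool's x, y, z in degrees, then the shift along the tool's x, y, z in mm, then the gripper command: -1 is shut, 1 is fully open, values between are in proportion. In form: [[[rx, ry, rz, dx, dy, dz, fingers], ...]]. A call has 1 to 5 rows; each row shifts and turns the commanded pose from where the row before left it, along the tool's axes as they then stand; what a row does not reach is not made up. A row lasts 1/12 s, in which the tool goes at most 41.7 mm and 7.16 degrees, less where a joint would pass 70% of its speed; a pose out of reach is approached as far as the arm can. A call with a gripper value outside its range is refused whole. The fingers move at their own pace and stop on an object; "grip_force" is the grip in N (left out, the last holds). Time passes only in rows, so rows that do not move let the fingers close. It gives the time, the measured TCP pose, the force and the opening at its end, in the units of the state.
- r.observe(): the state, without advancing time (a new reading comes with each control period).
- optics.read_camera(name): name is "scene" or "top"; returns (picture, depth): 420x560x3 uint8, blue, green, red; 420x560 float32, mm along the optical axis (not along the pixel's ray), 0 where there is no reading.
- optics.calibration(name): a dict with "intrinsics" (3x3 intrinsics, pixels), "R" (3x3) and "t" (3): a world point X has camera coordinates R X + t. Camera axes: x right, y down, z forward; pixel columns grow to the right and rows downward; lengths in mm; the calibration is good to about 2 mm. A picture is of the moment at which its call begins. calibration takes no time and is no camera call.
- r.close_job(): hands the job in, once; it reports no verdict.
The state is a dict: "time": time; "qpos": joint angles; "joint_vel": joint speeds; "tau": joint torques, N m; "ee_pos": TCP position; "tcp_rot": TCP orientation; "ft_force": force on the tool from outside, world axes, zero at the start; "wrist_torque": the same for the moment, N m; "grip_width": finger opening in mm.
Only numpy, scipy, OpenCV 4.12 (cv2) and the standard library are available. Lean on these libraries where they do the work, as an engineer would, in place of code of your own. Each camera call takes 0.05 s, during which the arm holds its last target.

TASK

Two closed grey canisters stand among other things on the draining mat and are meant to be empty, but either of them, or both, may still have a heavy brass hose fitting loose inside. Take them one at a time: lift the canister by its cap, shake it by tipping it briskly from side to side, about 30 degrees each way and no more than a second a swing, feel by its rattle or weight whether anything is left in it, and set it down upright without dropping it before taking the other: in the aluminium pan if something is still inside, in a bay of the steel holder if it is empty. Keep the caps on, and leave the two bottles, the pleated filter and the dusting brush standing where they are.

Things in the scene. Friction and masses are not known exactly. Their poses are not given: they have to be found in the camera images.
- canister_a: One of two alike closed grey plastic canisters, upright: body 64 mm in diameter, shoulder at 90 to 96 mm, tight ribbed cap (grip here) 48 mm in diameter from 98 to 122 mm above the underside. Weighs 110 to 160 g empty, 195 to 265 g with a fitting, which slides about in the bore (58 mm wide, 84 mm tall). Origin: underside centre, z up its axis. canister_a_c1: its inner floor.
- canister_b: One of two alike closed grey plastic canisters, upright: body 64 mm in diameter, shoulder at 90 to 96 mm, tight ribbed cap (grip here) 48 mm in diameter from 98 to 122 mm above the underside. Weighs 110 to 160 g empty, 195 to 265 g with a fitting, which slides about in the bore (58 mm wide, 84 mm tall). Origin: underside centre, z up its axis. canister_b_c1: its inner floor.
- bottle: White plastic detergent bottle with black cap, 72 mm in diameter, 210 mm tall, 0.75 kg, the tallest thing; leave it alone. Origin: centre of the underside, z up.
- sprayer: Trigger spray bottle, clear body 70 mm in diameter, white spray head on top, up to 208 mm and within 38 mm of the axis, 0.55 kg; leave it alone. Origin: centre of the underside, z up.
- filter: Pleated paper cartridge filter with two black end discs, 82 mm in diameter, 72 mm tall, standing upright; leave it alone. Origin: centre of the underside, z up.
- brush: Black round dusting brush standing on its bristles: crown 72 mm in diameter below, neck 35 mm in diameter above, 115 mm tall; leave it alone. Origin: centre of the underside, z up.
- mat: Pale grey ribbed silicone draining mat, 240 (its x) by 355 (its y) by 4 mm, fixed to the counter; the canisters, bottles, filter and brush stand on it in two rows of three, in any order, neighbours' axes at least 94 mm apart. Origin: centre of its underside.
- pan: Shallow rectangular aluminium pan, loose, 220 (its x) by 160 (its y) by 36 mm high, walls and floor 3 mm, standing at one side of the mat (left or right); has room for two canisters side by side along its x. Origin: centre of the underside, z up.
- holder: Dark sheet-steel holder, fixed, on the other side of the mat: open box 178 (its x) by 92 (its y) by 45 mm, walls and floor 4 mm, end walls raised to 64 mm; a cross wall parts it into two bays of 83 by 84 mm, centred 43.5 mm either way from its middle along x, one canister to a bay. Origin: centre of the underside, z up.

How it is judged (in metres and radians):
On the way, in this order (a step that is already met when the one before it is completed fails the run):
1. the first canister, lifted clear of the counter, is swung briskly over to one side (((height (world z) of canister_a above 0.04 m and angle between canister_a's own z axis and vertical above 0.3 rad and angular speed of canister_a above 0.5 rad/s) or (height (world z) of canister_b above 0.04 m and angle between canister_b's own z axis and vertical above 0.3 rad and angular speed of canister_b above 0.5 rad/s))).
2. still lifted, it is swung briskly back through upright towards the other side (((height (world z) of canister_a above 0.04 m and angle between canister_a's own z axis and vertical below 0.2 rad and angular speed of canister_a above 0.5 rad/s) or (height (world z) of canister_b above 0.04 m and angle between canister_b's own z axis and vertical below 0.2 rad and angular speed of canister_b above 0.5 rad/s))).
3. that canister stands in the pan or the holder (((((x of canister_a in the frame of pan between -0.08 and 0.08 m and y of canister_a in the frame of pan between -0.05 and 0.05 m and z of canister_a in the frame of pan between -0.003 and 0.012 m) or (x of canister_a in the frame of holder between -0.09 and 0.09 m and y of canister_a in the frame of holder between -0.046 and 0.046 m and z of canister_a in the frame of holder between -0.003 and 0.012 m)) and angle between canister_a's own z axis and vertical below 0.1 rad and linear speed of canister_a below 0.03 m/s) or (((x of canister_b in the frame of pan between -0.08 and 0.08 m and y of canister_b in the frame of pan between -0.05 and 0.05 m and z of canister_b in the frame of pan between -0.003 and 0.012 m) or (x of canister_b in the frame of holder between -0.09 and 0.09 m and y of canister_b in the frame of holder between -0.046 and 0.046 m and z of canister_b in the frame of holder between -0.003 and 0.012 m)) and angle between canister_b's own z axis and vertical below 0.1 rad and linear speed of canister_b below 0.03 m/s))), for 0.1 s.
4. the second canister, lifted clear of the counter while the first stands put away, is swung briskly over to one side ((((((x of canister_b in the frame of pan between -0.08 and 0.08 m and y of canister_b in the frame of pan between -0.05 and 0.05 m and z of canister_b in the frame of pan between -0.003 and 0.012 m) or (x of canister_b in the frame of holder between -0.09 and 0.09 m and y of canister_b in the frame of holder between -0.046 and 0.046 m and z of canister_b in the frame of holder between -0.003 and 0.012 m)) and angle between canister_b's own z axis and vertical below 0.1 rad and linear speed of canister_b below 0.03 m/s) and (height (world z) of canister_a above 0.04 m and angle between canister_a's own z axis and vertical above 0.3 rad and angular speed of canister_a above 0.5 rad/s)) or ((((x of canister_a in the frame of pan between -0.08 and 0.08 m and y of canister_a in the frame of pan between -0.05 and 0.05 m and z of canister_a in the frame of pan between -0.003 and 0.012 m) or (x of canister_a in the frame of holder between -0.09 and 0.09 m and y of canister_a in the frame of holder between -0.046 and 0.046 m and z of canister_a in the frame of holder between -0.003 and 0.012 m)) and angle between canister_a's own z axis and vertical below 0.1 rad and linear speed of canister_a below 0.03 m/s) and (height (world z) of canister_b above 0.04 m and angle between canister_b's own z axis and vertical above 0.3 rad and angular speed of canister_b above 0.5 rad/s)))).
5. still lifted, it is swung briskly back through upright towards the other side ((((((x of canister_b in the frame of pan between -0.08 and 0.08 m and y of canister_b in the frame of pan between -0.05 and 0.05 m and z of canister_b in the frame of pan between -0.003 and 0.012 m) or (x of canister_b in the frame of holder between -0.09 and 0.09 m and y of canister_b in the frame of holder between -0.046 and 0.046 m and z of canister_b in the frame of holder between -0.003 and 0.012 m)) and angle between canister_b's own z axis and vertical below 0.1 rad and linear speed of canister_b below 0.03 m/s) and (height (world z) of canister_a above 0.04 m and angle between canister_a's own z axis and vertical below 0.2 rad and angular speed of canister_a above 0.5 rad/s)) or ((((x of canister_a in the frame of pan between -0.08 and 0.08 m and y of canister_a in the frame of pan between -0.05 and 0.05 m and z of canister_a in the frame of pan between -0.003 and 0.012 m) or (x of canister_a in the frame of holder between -0.09 and 0.09 m and y of canister_a in the frame of holder between -0.046 and 0.046 m and z of canister_a in the frame of holder between -0.003 and 0.012 m)) and angle between canister_a's own z axis and vertical below 0.1 rad and linear speed of canister_a below 0.03 m/s) and (height (world z) of canister_b above 0.04 m and angle between canister_b's own z axis and vertical below 0.2 rad and angular speed of canister_b above 0.5 rad/s)))).
At the end, for the whole second after the job is handed in: Every canister stands upright (0.1 rad) at rest: those with a fitting inside on the pan's floor (axis within 80 mm along its x, 50 mm along its y of its middle), empty ones on the floor of a holder bay; force on the inner floor, canister_x_c1, tells a loaded one (((x of canister_a in the frame of pan between -0.08 and 0.08 m and y of canister_a in the frame of pan between -0.05 and 0.05 m and z of canister_a in the frame of pan between -0.003 and 0.012 m and contact force between canister_a_c1 and anything else above 0.15 N) or (x of canister_a in the frame of holder between -0.09 and 0.09 m and y of canister_a in the frame of holder between -0.046 and 0.046 m and z of canister_a in the frame of holder between -0.003 and 0.012 m and contact force between canister_a_c1 and anything else below 0.1 N)) and angle between each of canister_a, canister_b's own z axis and vertical below 0.1 rad and linear speed of each of canister_a, canister_b below 0.03 m/s and ((x of canister_b in the frame of pan between -0.08 and 0.08 m and y of canister_b in the frame of pan between -0.05 and 0.05 m and z of canister_b in the frame of pan between -0.003 and 0.012 m and contact force between canister_b_c1 and anything else above 0.15 N) or (x of canister_b in the frame of holder between -0.09 and 0.09 m and y of canister_b in the frame of holder between -0.046 and 0.046 m and z of canister_b in the frame of holder between -0.003 and 0.012 m and contact force between canister_b_c1 and anything else below 0.1 N))); the robot touches nothing.
It fails at once if a canister is dropped from more than a few centimetres or thrown (faster than 1 m/s) (linear speed of any of canister_a, canister_b above 1 m/s).
It fails at once if the detergent bottle is pushed more than 25 mm or tipped (distance of bottle from where it was at the start of the episode above 0.025 m or angle between bottle's own z axis and vertical above 0.3 rad).
It fails at once if the spray bottle is pushed more than 25 mm or tipped (distance of sprayer from where it was at the start of the episode above 0.025 m or angle between sprayer's own z axis and vertical above 0.3 rad).
It fails at once if the pleated filter is pushed more than 25 mm or tipped (distance of filter from where it was at the start of the episode above 0.025 m or angle between filter's own z axis and vertical above 0.3 rad).
It fails at once if the dusting brush is pushed more than 25 mm or tipped (distance of brush from where it was at the start of the episode above 0.025 m or angle between brush's own z axis and vertical above 0.3 rad).
It also fails if it takes over 70 s, if anything falls off the work surface, if the arm or the gripper's body presses on something with over 40 N, if the wrist force passes 120 N, or if a joint passes its speed limit or range.

## Working session

There is one attempt and no reset: what is moved stays moved. The work goes in short steps, Python scripts to look and compute and a tool call to move; the robot and the scene stay as the last step left them, time stands still between calls to the robot, and variables do not carry over. Pictures are saved under pics/ and viewed, and the job is handed in when it is done.

Besides the shell and the picture viewer there is one more tool, called after ">>>" as name(argument=value, ...), one argument or row to a line, values as JSON. apply_moves: Moves the arm, as the interface text tells. Its arguments: {"type":"object","properties":{"steps":{"type":"array","items":{"type":"array","items":{"type":"array","items":{"type":"number"}}}},"grip_force":{"type":"number"}},"required":["steps"]}

```bash
mkdir -p pics; python3 - <<'E'
from plant import r, optics
import cv2, numpy as np
print(r.observe())
for n in ("scene","top"):
    p,d=optics.read_camera(n); c=optics.calibration(n)
    cv2.imwrite(f"pics/{n}0.png",p); np.savez(f"{n}0.npz",p=p,d=d,K=c["intrinsics"],R=c["R"],t=c["t"])
    print(n,c)
E
```

```text
{'time': 0.0, 'qpos': array([-1.16039748e+00,  3.53589417e-01,  1.63418133e+00,  7.07818268e-06,
        1.15520995e+00, -2.42858235e-03]), 'joint_vel': array([-0.00019017, -0.00141277, -0.0006966 , -0.00013922, -0.00062204,
        0.00182315]), 'tau': array([ 1.26972409e-03, -6.05249476e+01, -3.42062151e+01,  1.07254036e-04,
        9.26909270e-03,  4.35313439e-05]), 'ee_pos': array([ 250.53509848, -572.03793894,  230.57817624]), 'tcp_rot': array([-3.14020463e+00, -9.84265535e-06,  4.12824561e-01]), 'ft_force': array([0.15285571, 0.31065424, 0.03695243]), 'wrist_torque': array([ 0.0612828 ,  0.07714894, -0.00238064]), 'grip_width': 85.21222689322852}
scene {'intrinsics': array([[454.09953132,   0.        , 280.3524288 ],
       [  0.        , 454.09953132, 209.91171414],
       [  0.        ,   0.        ,   1.        ]]), 'R': array([[-0.35673348,  0.93419943,  0.00355614],
       [ 0.71791436,  0.27657463, -0.63883131],
       [-0.59777938, -0.22533951, -0.76933862]]), 't': array([ 196.00420164, -379.60353539, 1588.14985192])}
top {'intrinsics': array([[479.98271878,   0.        , 275.6448496 ],
       [  0.        , 479.98271878, 209.33399557],
       [  0.        ,   0.        ,   1.        ]]), 'R': array([[ 0.00873128, -0.99995642,  0.00330627],
       [-0.99274842, -0.00906467, -0.11986828],
       [ 0.11989303, -0.00223569, -0.9927843 ]]), 't': array([ -27.03996574,  547.37571748, 1140.39684881])}
```

View pics/scene0.png

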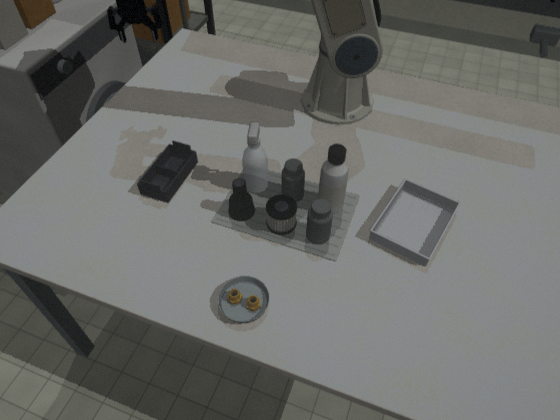

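View pics/top0.png

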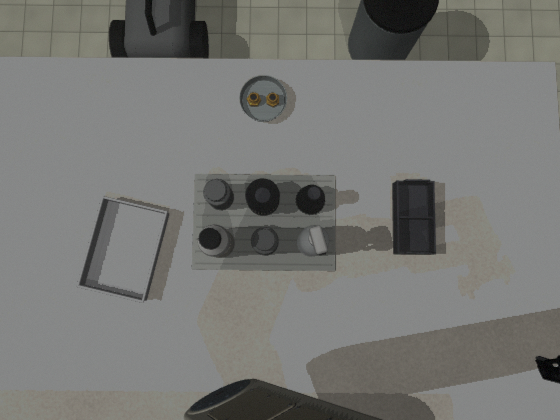

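```bash
cat > h.py <<'E'
import numpy as np
def load(n,k="0"):
    return np.load(f"{n}{k}.npz")
def plane(z,u,v,h):
    K,R,t=z["K"],z["R"],z["t"]
    d=R.T@np.linalg.inv(K)@np.array([u,v,1.]); c=-R.T@t
    return c+d*(h-c[2])/d[2]
def cloud(z):
    K,R,t,d=z["K"],z["R"],z["t"],z["d"]
    v,u=np.mgrid[:420,:560]
    X=np.stack([(u-K[0,2])/K[0,0]*d,(v-K[1,2])/K[1,1]*d,d],-1)
    return (X-t)@R
E
python3 - <<'E'
from h import *; import cv2
z=load("top"); P=cloud(z); Z=P[...,2]; ok=z["d"]>0
s=load("scene")
a=z["p"][165:305,70:450]; a=np.clip(a.astype(float)*1.6,0,255).astype(np.uint8)
cv2.imwrite("pics/topz.png",cv2.resize(a,None,fx=2,fy=2,interpolation=cv2.INTER_CUBIC))
a=s["p"][110:270,200:380]; a=np.clip(a.astype(float)*1.6,0,255).astype(np.uint8)
cv2.imwrite("pics/scz.png",cv2.resize(a,None,fx=3.5,fy=3.5,interpolation=cv2.INTER_CUBIC))
# components by height around top objects
def comps(z,lo,hi,tag,roi=None):
    P=cloud(z);Z=P[...,2]
    m=((z["d"]>0)&(Z>lo)&(Z<hi)&(P[...,0]>300)&(P[...,0]<900)).astype(np.uint8)
    n,l,st,c=cv2.connectedComponentsWithStats(m)
    for i in range(1,n):
        if st[i,4]>25:
            q=P[l==i]; print(tag,st[i],c[i].round(1),"med",np.median(q,0).round(1),"mid",((q.min(0)+q.max(0))/2).round(1),"ext",np.ptp(q,axis=0).round(0))
comps(z,117,133,"cap?"); comps(z,62,85,"filt"); comps(z,135,230,"tall"); comps(z,105,133,"x")
E
```

```text
cap? [204 180  23  21 357] [215. 190.] med [579.1 115.3 126.4] mid [579.4 115.9 125.2] ext [46. 50. 14.]
cap? [306 186  16  15 166] [313.5 193.1] med [ 575.2 -108.5  119.8] mid [ 575.4 -107.8  121.8] ext [33. 34. 10.]
cap? [300 226  16  29 100] [305.7 241.3] med [462.3 -87.8 127.9] mid [468.6 -94.1 125.1] ext [63. 34. 16.]
cap? [253 229  22  22 368] [263.8 239.6] med [467.3   3.5 126.7] mid [468.5   4.5 125.5] ext [47. 47. 13.]
filt [245 178  35  35 931] [262.  195.2] med [575.9  10.4  76.4] mid [576.2  10.6  76.2] ext [81. 81. 14.]
filt [301 188  22  20 121] [309.8 200.5] med [562.5 -99.1  66.1] mid [ 573.1 -107.5   73.4] ext [46. 50. 23.]
filt [211 192  21  16  38] [223.7 202.2] med [554.5  96.6  74. ] mid [566.5 107.7  73.5] ext [37. 47. 22.]
filt [406 252  26   2  45] [418.2 252.5] med [ 443.6 -358.1   65. ] mid [ 444.4 -358.9   65.5] ext [ 3. 60.  6.]
tall [198 225  32  32 800] [213.3 240.2] med [461.6 108.2 168.1] mid [464.4 113.5 176.9] ext [68. 67. 84.]
tall [303 226  25  30 529] [315.8 240.3] med [ 463.5 -105.3  209.8] mid [ 462.8 -108.5  176.6] ext [60. 51. 83.]
x [204 180  23  22 375] [215.2 190.3] med [578.8 115.  126.3] mid [579.  115.9 119.3] ext [47. 50. 26.]
x [306 186  16  16 198] [313.2 193.4] med [ 574.9 -106.7  119.4] mid [ 575.1 -107.9  116.4] ext [34. 35. 20.]
x [299 225  18  31 156] [305.3 241.5] med [461.6 -86.3 122. ] mid [469.4 -94.9 119.1] ext [68. 39. 28.]
x [253 229  22  22 372] [263.8 239.6] med [467.3   3.5 126.7] mid [468.5   5.  118.7] ext [47. 48. 27.]
x [322 228   7  20  34] [326.2 236.9] med [ 476.4 -136.6  124.7] mid [ 474.6 -133.4  119.4] ext [42. 16. 27.]
x [217 230  14  27  40] [226.5 245.9] med [449.1  85.2 119.9] mid [459.4  93.2 118.9] ext [58. 27. 27.]
```

```bash
python3 - <<'E'
from h import *; import cv2
for n in("top","scene"):
    z=load(n); P=cloud(z); Z=P[...,2]
    for nm,sg,lo,hi in(("pan",1,25,42),("hold",-1,35,70)):
        m=((z["d"]>0)&(Z>lo)&(Z<hi)&(P[...,0]>350)&(P[...,0]<800)&((P[...,1]*sg)>(120 if sg>0 else 190))&(np.abs(P[...,1])<520)).astype(np.uint8)
        q=P[m>0][:,:2].astype(np.float32)
        print(n,nm,len(q),cv2.minAreaRect(q))
E
```

```text
top pan 787 ((452.3369445800781, 285.9102783203125), (312.080810546875, 226.33560180664062), 84.79615783691406)
top hold 646 ((531.2383422851562, -360.5050354003906), (94.7376480102539, 178.02520751953125), 89.46324920654297)
scene pan 737 ((473.14404296875, 285.9041442871094), (237.43325805664062, 361.165283203125), 7.0943403244018555)
scene hold 731 ((532.135986328125, -359.1834411621094), (98.65640258789062, 182.1977081298828), 89.518310546875)
```

```bash
ls pics
```

```text
scene0.png
scz.png
top0.png
topz.png
```

View pictures.

View pics/topz.png

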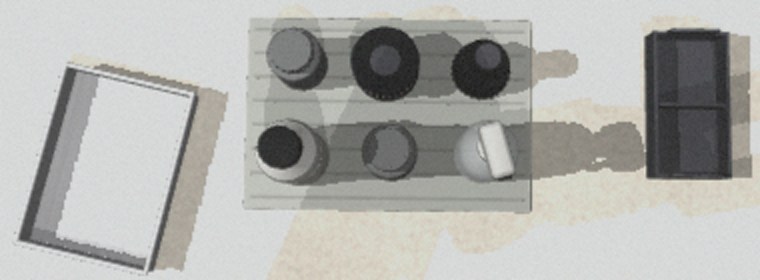

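View pics/scz.png

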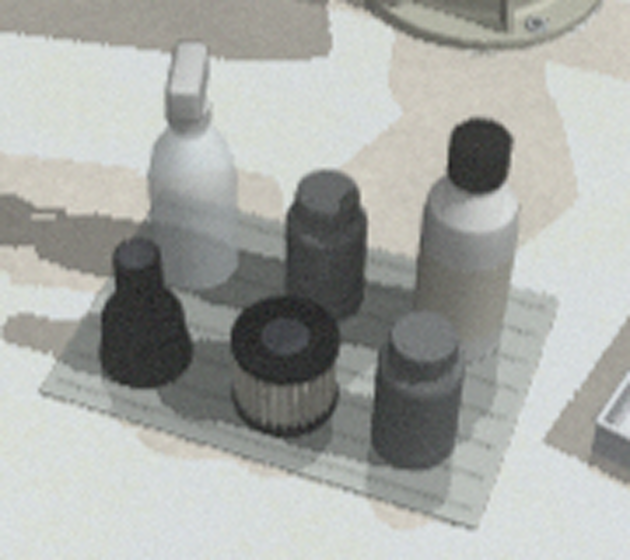

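```bash
python3 - <<'E'
from h import *; import cv2
for n in("top","scene"):
    z=load(n); P=cloud(z); Z=P[...,2]
    for nm,sg,lo,hi in(("pan",1,20,45),("hold",-1,35,70)):
        m=((z["d"]>0)&(Z>lo)&(Z<hi)&(P[...,0]>300)&(P[...,0]<800)&((P[...,1]*sg)>(185))&(np.abs(P[...,1])<520)).astype(np.uint8)
        k,l,st,c=cv2.connectedComponentsWithStats(m)
        for i in range(1,k):
            if st[i,4]>25: print(n,nm,st[i],cv2.minAreaRect(P[l==i][:,:2].astype(np.float32)))
z=load("top")
# circle fits on cap tops
P=cloud(z)
for u,v in((215,190),(263.8,239.6)):
    m=((P[...,2]>117)&(P[...,2]<135)).astype(np.uint8)
    k,l,st,c=cv2.connectedComponentsWithStats(m)
    i=l[int(v),int(u)]; cs,_=cv2.findContours((l==i).astype(np.uint8),0,1)
    (cu,cv_),rr=cv2.minEnclosingCircle(cs[0]); e=cv2.fitEllipse(cs[0]); print(cu,cv_,rr,e,plane(z,cu,cv_,126),plane(z,*e[0],126))
E
```

```text
top pan [  77  196   91  107 1127] ((449.4580078125, 347.49267578125), (167.9803924560547, 226.08009338378906), 77.24018096923828)
top hold [395 179  41  76 629] ((531.2383422851562, -360.5050354003906), (94.7376480102539, 178.02520751953125), 89.46324920654297)
scene pan [ 370  178   91   84 1085] ((450.35235595703125, 348.49200439453125), (166.01031494140625, 229.60830688476562), 77.29185485839844)
scene hold [137 140  60  55 731] ((532.135986328125, -359.1834411621094), (98.65640258789062, 182.1977081298828), 89.518310546875)
215.0 190.0 11.000100135803223 ((214.9846954345703, 190.03778076171875), (20.382080078125, 20.71299934387207), 84.07325744628906) [579.10863368 115.45974853 126.        ] [579.02192715 115.49224925 126.        ]
263.9281005859375 239.56689453125 11.00445556640625 ((263.8814392089844, 239.57017517089844), (20.629844665527344, 21.062652587890625), 165.7997283935547) [468.14793114   3.6186374  126.        ] [468.1396819    3.72269829 126.        ]
```

>>> apply_moves(
  steps=[
    [[0,0,0,0,0,-35,1],[0,0,0,0,0,-35,1],[0,0,-6,0,0,-30,1],[0,0,-6,0,0,0,1],[0,0,-6,0,0,0,1]],
  ],
  grip_force=50,
)

```text
time: 0.52
ee_pos: [251.1, -573.3, 333.6]
tcp_rot: [3.138, 0.001, 0.732]
ft_force: [0.6, 0.4, -1.0]
grip_width: 85.3
```

```bash
cat >> h.py <<'E'
def delta(x,y,z,yaw=np.pi/2):
    from plant import r
    from scipy.spatial.transform import Rotation as Ro
    o=r.observe(); R=Ro.from_euler("xyz",o["tcp_rot"])
    T=Ro.from_euler("xyz",[np.pi,0,yaw])
    print("t",o["time"],"p",o["ee_pos"].round(1),"rpy",o["tcp_rot"].round(4),"f",o["ft_force"].round(2),"m",o["wrist_torque"].round(3),"w",round(o["grip_width"],1),"q",o["qpos"].round(2))
    d=np.array([x,y,z])-o["ee_pos"]
    print("shift in current tool",R.inv().apply(d).round(1),"in target tool",T.inv().apply(d).round(1),"rotvec deg",np.degrees((R.inv()*T).as_rotvec()).round(2), "dist",np.linalg.norm(d).round(1))
E
python3 -c "
from h import *; delta(468,3.7,330)"
```

```text
t 0.5167 p [ 251.1 -573.3  333.6] rpy [3.138e+00 1.200e-03 7.321e-01] f [ 0.58  0.38 -1.01] m [0.047 0.017 0.041] w 85.3 q [-1.16  0.28  1.51  0.    1.35 -0.32]
shift in current tool [ 547.  -284.2    2. ] in target tool [577.  216.9   3.6] rotvec deg [  0.16   0.15 -48.06] dist 616.5
```

>>> apply_moves(
  steps=[
    [[0,0,-7,0,0,0,1],[0,0,-7,0,0,0,1],[0,0,-7,0,0,0,1],[0,0,-7,0,0,0,1],[0,0,-7,0,0,0,1]],
  ],
)

```text
time: 0.93
ee_pos: [250.6, -572.3, 330.8]
tcp_rot: [-3.141, -0.001, 1.344]
ft_force: [-0.8, -0.5, 0.8]
grip_width: 85.5
```

>>> apply_moves(
  steps=[
    [[0,0,-7,0,0,0,1],[0,0,-6.1,0,0,0,1],[0,0,0,38,14.5,0,1],[0,0,0,38,14.5,0,1],[0,0,0,38,14.5,0,1]],
  ],
)

```text
time: 1.35
ee_pos: [294.6, -457.3, 330.4]
tcp_rot: [-3.141, -0.001, 1.565]
ft_force: [1.1, 0.7, 0.5]
grip_width: 85.4
```

>>> apply_moves(
  steps=[
    [[0,0,0,38,14.5,0,1],[0,0,0,38,14.5,0,1],[0,0,0,38,14.5,0,1],[0,0,0,38,14.5,0,1],[0,0,0,38,14.5,0,1]],
  ],
)

```text
time: 1.77
ee_pos: [368.1, -267.1, 331.1]
tcp_rot: [-3.142, -0.0, 1.566]
ft_force: [0.6, 0.4, -0.7]
grip_width: 85.5
```

>>> apply_moves(
  steps=[
    [[0,0,0,38,14.5,0,1],[0,0,0,38,14.5,0,1],[0,0,0,38,14.5,0,1],[0,0,0,38,14.5,0,1],[0,0,0,38,14.5,0,1]],
  ],
)

```text
time: 2.18
ee_pos: [441.4, -77.3, 331.3]
tcp_rot: [3.141, 0.0, 1.566]
ft_force: [1.1, -0.7, -0.1]
grip_width: 85.5
```

```bash
python3 -c "
from h import *; delta(468,3.7,330)"
```

```text
t 2.1833 p [441.4 -77.3 331.3] rpy [3.1415e+00 1.0000e-04 1.5664e+00] f [ 1.06 -0.74 -0.11] m [-0.041 -0.015 -0.015] w 85.5 q [-0.18 -0.02  1.86 -0.    1.3  -0.17]
shift in current tool [81.1 26.2  1.3] in target tool [81.  26.6  1.3] rotvec deg [ 0.01  0.01 -0.25] dist 85.3
```

>>> apply_moves(
  steps=[
    [[0,0,0,38,12.5,0,1],[0,0,0,38,12.5,0,1],[0,0,0,4.5,1,0,1],[0,0,0,0,0,0,1],[0,0,0,0,0,0,1]],
  ],
)

```text
time: 2.6
ee_pos: [467.4, 1.1, 330.9]
tcp_rot: [-3.141, 0.0, 1.568]
ft_force: [1.1, 0.2, -1.1]
grip_width: 85.5
```

```bash
python3 -c "
from h import *; delta(468,3.7,330)
from plant import r,optics
import numpy as np,cv2
F=[]
for i in range(12):
    p,d=optics.read_camera('scene'); o=r.observe(); F.append([*o['ft_force'],*o['wrist_torque']])
F=np.array(F);print('empty base',F.mean(0).round(3),F.std(0).round(3),'fine',o['ee_pos'])
cv2.imwrite('pics/sN.png',p)
"
```

```text
t 2.6 p [467.4   1.1 330.9] rpy [-3.1407e+00  5.0000e-04  1.5680e+00] f [ 1.13  0.19 -1.12] m [ 0.023 -0.07  -0.035] w 85.5 q [-0.    0.01  1.83 -0.    1.3   0.  ]
shift in current tool [2.6 0.6 0.9] in target tool [2.6 0.6 0.9] rotvec deg [-0.05  0.03 -0.16] dist 2.9
empty base [-0.024 -0.083 -0.078 -0.01   0.005 -0.01 ] [0.38  0.548 0.598 0.028 0.026 0.02 ] fine [467.706129     0.85397664 331.31554725]
```

View pics/sN.png

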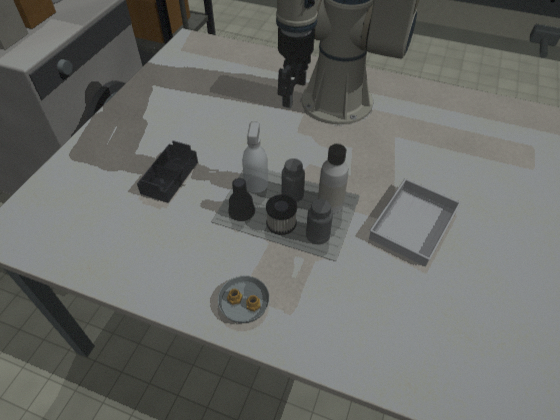

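>>> apply_moves(
  steps=[
    [[0,0,0,2.7,0.4,10,1],[0,0,0,0,0,40,1],[0,0,0,0,0,40,1],[0,0,0,0,0,40,1],[0,0,0,0,0,40,1]],
  ],
)

```text
time: 3.62
ee_pos: [467.7, 4.0, 159.4]
tcp_rot: [3.141, -0.0, 1.567]
ft_force: [0.3, 0.6, -0.2]
grip_width: 85.0
```

>>> apply_moves(
  steps=[
    [[0,0,0,0,0,20,1],[0,0,0,0,0,0,1]],
  ],
)

```text
time: 3.78
ee_pos: [464.4, 4.0, 136.6]
tcp_rot: [-3.133, 0.0, 1.567]
ft_force: [-0.5, 0.1, 0.1]
grip_width: 85.6
```

```bash
python3 -c "
from h import *
from plant import r,optics
import numpy as np,cv2
p,d=optics.read_camera('scene')
a=p[90:250,200:380]; a=np.clip(a*1.6,0,255).astype(np.uint8)
cv2.imwrite('pics/sN2.png',cv2.resize(a,None,fx=3.5,fy=3.5))
delta(468,3.7,99)
"
```

```text
t 3.8333 p [466.2   4.  139.1] rpy [-3.1363 -0.      1.5667] f [ 0.81 -0.85  1.09] m [ 0.035 -0.031  0.029] w 85.4 q [0.01 0.23 2.05 0.   0.87 0.01]
shift in current tool [-0.3  2.  40.1] in target tool [-0.3  1.8 40.1] rotvec deg [-0.3  -0.   -0.24] dist 40.2
```

View pics/sN2.png

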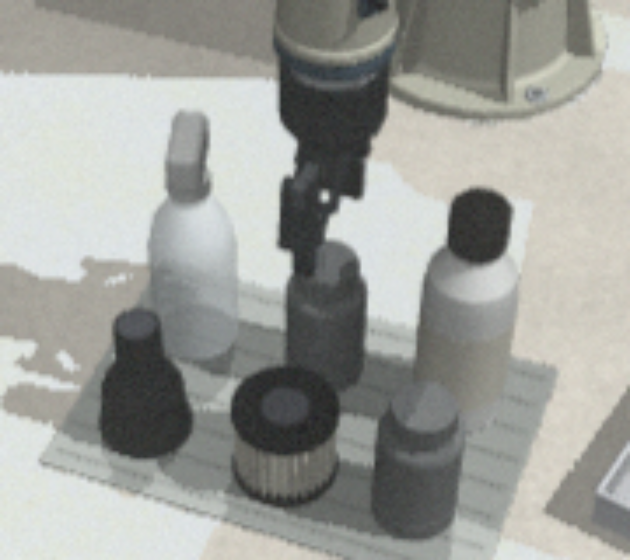

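>>> apply_moves(
  steps=[
    [[0,0,0,0,0.8,20,1],[0,0,0,0,0,20,1],[0,0,0,0,0,0,1],[0,0,0,0,0,0,1]],
  ],
)

```text
time: 4.17
ee_pos: [469.3, 3.8, 102.2]
tcp_rot: [3.141, -0.0, 1.567]
ft_force: [0.3, 0.2, 0.3]
grip_width: 85.6
```

```bash
python3 -c "
from h import *; delta(468,3.7,99)"
```

```text
t 4.1667 p [469.3   3.8 102.2] rpy [ 3.1414 -0.      1.5665] f [0.33 0.17 0.29] m [-0.037  0.001  0.034] w 85.6 q [0.   0.29 2.07 0.   0.78 0.01]
shift in current tool [-0.2 -1.3  3.2] in target tool [-0.1 -1.3  3.2] rotvec deg [ 0.01 -0.   -0.24] dist 3.5
```

>>> apply_moves(
  steps=[
    [[0,0,0,0,-1,2.5,1],[0,0,0,0,0,0,0],[0,0,0,0,0,0,-0.5],[0,0,0,0,0,0,-1],[0,0,0,0,0,0,-1]],
  ],
)

```text
time: 4.58
ee_pos: [468.5, 3.8, 99.8]
tcp_rot: [3.14, -0.0, 1.566]
ft_force: [-0.4, -0.2, 8.2]
grip_width: 46.5
```

>>> apply_moves(
  steps=[
    [[0,0,0,0,0,0,-1],[0,0,0,0,0,0,-1],[0,0,0,0,0,0,-1]],
  ],
)

```text
time: 4.83
ee_pos: [468.5, 3.8, 99.8]
tcp_rot: [3.14, -0.0, 1.566]
ft_force: [-1.1, 0.4, 9.0]
grip_width: 46.6
```

```bash
python3 -c "
from h import *; delta(468,3.7,99)"
```

```text
t 4.8333 p [468.5   3.8  99.8] rpy [ 3.1403 -0.      1.5664] f [-1.07  0.38  9.04] m [ 0.005  0.508 -0.006] w 46.6 q [0.   0.3  2.07 0.   0.77 0.01]
shift in current tool [-0.1 -0.5  0.8] in target tool [-0.1 -0.5  0.8] rotvec deg [ 0.07 -0.   -0.25] dist 1.0
```

>>> apply_moves(
  steps=[
    [[0,0,0,0,0,-5,-1],[0,0,0,0,0,-15,-1],[0,0,0,0,0,-30,-1],[0,0,0,0,0,-35,-1],[0,0,0,0,0,-40,-1]],
  ],
)

```text
time: 5.25
ee_pos: [466.5, 3.7, 224.4]
tcp_rot: [-3.139, 0.0, 1.566]
ft_force: [1.3, 0.2, -2.0]
grip_width: 46.5
```

>>> apply_moves(
  steps=[
    [[0,0,0,0,0,-40,-1],[0,0,0,0,0,-40,-1],[0,0,0,0,0,-40,-1],[0,0,0,0,0,-40,-1],[0,0,0,0,0,-15,-1]],
  ],
)

```text
time: 5.67
ee_pos: [469.1, 3.8, 405.0]
tcp_rot: [3.134, -0.0, 1.566]
ft_force: [0.9, 0.3, -1.4]
grip_width: 46.3
```

```bash
cat > w.py <<'E'
from h import *
from plant import r,optics
import numpy as np,cv2,sys
n=sys.argv[1]; k=int(sys.argv[2])
F=[];T=[]
for i in range(k):
    p,d=optics.read_camera('scene'); o=r.observe(); F.append([*o['ft_force'],*o['wrist_torque']]);T.append(o['tau'])
F=np.array(F);print('force',F.mean(0).round(3),F.std(0).round(3),np.mean(T,0).round(3))
cv2.imwrite(f'pics/{n}.png',p)
delta(468,3.7,330)
E
python3 w.py lift1 12
```

```text
force [ 1.180e-01 -1.210e-01 -1.704e+00 -4.000e-03 -1.000e-02 -1.000e-03] [0.919 0.334 1.223 0.042 0.028 0.02 ] [ 0.0000e+00 -3.7640e+01 -3.9443e+01  2.0000e-03  1.1300e-01 -0.0000e+00]
t 6.2667 p [467.7   3.8 398.1] rpy [-3.1403  0.      1.5665] f [-0.02 -0.6  -1.68] m [-0.005 -0.031  0.001] w 46.4 q [ 0.   -0.03  1.72  0.    1.44  0.01]
shift in current tool [-0.1  0.3 68.1] in target tool [-0.1  0.3 68.1] rotvec deg [-0.07  0.   -0.25] dist 68.1
```

View pics/lift1.png

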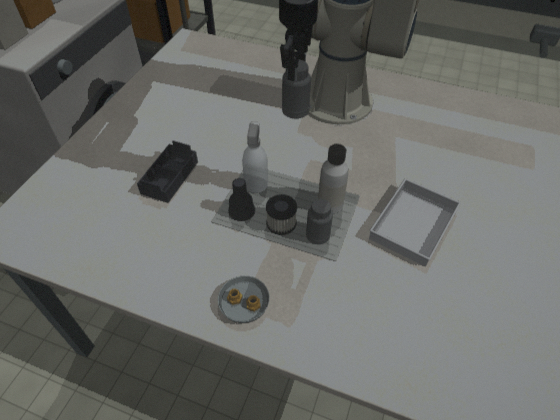

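>>> apply_moves(
  steps=[
    [[6,0,0,0,0,0,-1],[6,0,0,0,0,0,-1],[6,0,0,0,0,0,-1],[6,0,0,0,0,0,-1],[6,0,0,0,0,0,-1]],
  ],
)

```text
time: 6.68
ee_pos: [468.5, 3.8, 399.1]
tcp_rot: [-2.614, -0.0, 1.566]
ft_force: [-0.5, -0.2, -0.4]
grip_width: 46.7
```

```bash
python3 -c "
from h import *; delta(468,3.7,398)"
```

```text
t 6.6833 p [468.5   3.8 399.1] rpy [-2.6143 -0.      1.5665] f [-0.48 -0.17 -0.37] m [ 0.003 -0.389  0.032] w 46.7 q [0.   0.29 1.45 0.   1.93 0.01]
shift in current tool [-0.1  0.1  1.2] in target tool [-0.1 -0.5  1.1] rotvec deg [-30.21  -0.07  -0.24] dist 1.2
```

>>> apply_moves(
  steps=[
    [[-6.5,0,0,0,0,0,-1],[-6.5,0,0,0,0,0,-1],[-6.5,0,0,0,0,0,-1],[-6.5,0,0,0,0,0,-1],[-6.5,0,0,0,0,0,-1]],
  ],
)

```text
time: 7.1
ee_pos: [468.7, 3.7, 398.8]
tcp_rot: [3.093, 0.0, 1.566]
ft_force: [-0.2, 0.4, -0.7]
grip_width: 46.4
```

```bash
python3 -c "
from h import *; delta(468,3.7,398)"
```

```text
t 7.1 p [468.7   3.7 398.8] rpy [3.0927 0.     1.5664] f [-0.19  0.35 -0.68] m [-0.01   0.039 -0.038] w 46.4 q [ 0.01 -0.05  1.75 -0.    1.4   0.01]
shift in current tool [-0.  -0.7  0.8] in target tool [-0.  -0.7  0.8] rotvec deg [ 2.8   0.01 -0.25] dist 1.0
```

>>> apply_moves(
  steps=[
    [[-6.5,0,0,0,0,0,-1],[-6.5,0,0,0,0,0,-1],[-6.5,0,0,0,0,0,-1],[-6.5,0,0,0,0,0,-1],[-1.5,0,0,0,0,0,-1]],
  ],
)

```text
time: 7.52
ee_pos: [465.3, 3.8, 397.4]
tcp_rot: [2.614, -0.0, 1.566]
ft_force: [-1.0, 1.0, -1.6]
grip_width: 46.3
```

```bash
python3 -c "
from h import *; delta(468,3.7,398)"
```

```text
t 7.5167 p [465.3   3.8 397.4] rpy [ 2.6139 -0.      1.5665] f [-1.04  0.97 -1.55] m [0.013 0.468 0.019] w 46.3 q [ 0.01 -0.33  2.07 -0.01  0.88  0.02]
shift in current tool [-0.   2.6  0.8] in target tool [-0.1  2.7 -0.6] rotvec deg [30.24  0.06 -0.24] dist 2.8
```

>>> apply_moves(
  steps=[
    [[6.5,0,0,0,0,0,-1],[6.5,0,0,0,0,0,-1],[6.5,0,0,0,0,0,-1],[6.5,0,0,0,0,0,-1],[4,0,0,0,0,0,-1]],
  ],
)

```text
time: 7.93
ee_pos: [468.8, 3.7, 399.1]
tcp_rot: [-3.136, -0.0, 1.566]
ft_force: [0.1, -0.6, -1.2]
grip_width: 46.5
```

```bash
python3 w.py shook1 12
```

```text
force [ 0.084  0.025 -1.461 -0.003 -0.024  0.009] [0.791 0.393 0.571 0.023 0.041 0.023] [-4.0000e-03 -3.7174e+01 -3.9294e+01  3.0000e-03  1.9800e-01 -1.0000e-03]
t 8.5333 p [467.6   3.8 399.2] rpy [3.1404 0.     1.5665] f [ 0.17  0.   -1.97] m [ 0.007 -0.044 -0.004] w 46.5 q [ 0.   -0.03  1.72 -0.    1.44  0.01]
shift in current tool [-0.1  0.3 69.2] in target tool [-0.1  0.4 69.2] rotvec deg [ 0.07  0.   -0.24] dist 69.2
```

```bash
python3 w.py shook1b 50
```

```text
force [ 1.610e-01 -4.700e-02 -1.658e+00  4.000e-03  6.000e-03 -1.000e-03] [0.48  0.474 0.511 0.028 0.029 0.033] [ 0.0000e+00 -3.7306e+01 -3.9306e+01  2.0000e-03  1.0000e-03  0.0000e+00]
t 11.0333 p [468.    3.8 398.8] rpy [ 3.1416 -0.      1.5664] f [ 0.66  0.45 -1.61] m [ 0.068  0.034 -0.017] w 46.5 q [ 0.   -0.03  1.72  0.    1.44  0.01]
shift in current tool [-0.1  0.  68.8] in target tool [-0.1  0.  68.8] rotvec deg [ 0.   -0.   -0.25] dist 68.8
```

```bash
cat > tau.py <<'E'
from plant import r,optics
import numpy as np,sys
T=[];M=[]
for i in range(int(sys.argv[1])):
    optics.read_camera('top'); o=r.observe(); T.append(o['tau']);M.append([*o['ft_force'],*o['wrist_torque']])
print('tau',np.mean(T,0).round(4),'std',np.std(T,0).round(4)); print('ft',np.mean(M,0).round(3)); print(o['qpos'].round(4),o['tcp_rot'].round(4),o['ee_pos'].round(1),o['time'])
E
python3 tau.py 5
```

```text
tau [ 2.00000e-04 -3.72859e+01 -3.93086e+01  1.90000e-03  8.00000e-04
  0.00000e+00] std [0.0002 0.0003 0.0001 0.     0.     0.    ]
ft [-0.487 -0.003 -1.081  0.017  0.018  0.006]
[ 0.0048 -0.0264  1.7238  0.      1.4442  0.0092] [-3.1416 -0.      1.5664] [467.9   3.8 398.8] 11.2833
```

>>> apply_moves(
  steps=[
    [[6,0,0,0,0,0,-1],[6,0,0,0,0,0,-1],[6,0,0,0,0,0,-1],[6,0,0,0,0,0,-1],[6,0,0,0,0,0,-1]],
  ],
)

```text
time: 11.7
ee_pos: [468.6, 3.8, 399.3]
tcp_rot: [-2.615, -0.0, 1.566]
ft_force: [0.7, 0.3, -2.0]
grip_width: 46.8
```

```bash
python3 tau.py 16;python3 tau.py 3
```

```text
tau [ 1.10000e-03 -5.80269e+01 -3.58381e+01  2.42000e-02  3.40280e+00
 -1.20000e-03] std [3.1400e-02 6.0448e+00 7.6040e-01 3.0000e-03 4.8800e-01 1.0000e-03]
ft [ 0.12  -0.063 -1.794 -0.004 -0.396 -0.004]
[0.0023 0.2896 1.4541 0.0036 1.921  0.007 ] [-2.6185 -0.      1.5664] [467.9   3.7 398.9] 12.5
tau [ 1.10000e-03 -5.77584e+01 -3.56036e+01  2.33000e-02  3.23050e+00
 -9.00000e-04] std [0.0003 0.0256 0.0044 0.     0.0003 0.    ]
ft [-0.128 -0.843 -1.772 -0.01  -0.387 -0.007]
[0.0024 0.2901 1.454  0.0036 1.9211 0.007 ] [-2.6179  0.      1.5664] [467.9   3.7 398.7] 12.65
```

>>> apply_moves(
  steps=[
    [[-6,0,0,0,0,0,-1],[-6,0,0,0,0,0,-1],[-6,0,0,0,0,0,-1],[-6,0,0,0,0,0,-1],[-6,0,0,0,0,0,-1]],
  ],
)

```text
time: 13.07
ee_pos: [468.2, 3.8, 399.3]
tcp_rot: [3.136, 0.0, 1.566]
ft_force: [-0.1, -0.1, -1.3]
grip_width: 46.4
```

```bash
python3 tau.py 20;python3 tau.py 3
```

```text
tau [-7.00000e-04 -3.71813e+01 -3.95176e+01  1.10000e-03 -1.45100e-01
  4.00000e-04] std [2.6000e-02 3.5565e+00 2.0195e+00 2.9000e-03 4.1860e-01 3.7000e-03]
ft [-2.910e-01 -8.500e-02 -1.622e+00  6.000e-03 -1.000e-03 -4.000e-03]
[ 0.0048 -0.0265  1.7238 -0.      1.4443  0.0091] [3.1416 0.     1.5665] [467.9   3.8 398.8] 14.0667
tau [-4.00000e-04 -3.72271e+01 -3.93076e+01  1.90000e-03 -1.00000e-04
 -0.00000e+00] std [0.0004 0.0168 0.001  0.0002 0.0003 0.    ]
ft [ 0.217 -0.213 -0.796 -0.01  -0.004 -0.017]
[ 0.0048 -0.0266  1.7238  0.      1.4443  0.0091] [ 3.1415 -0.      1.5665] [467.9   3.8 398.9] 14.2167
```

>>> apply_moves(
  steps=[
    [[0,0,0,-20,2,0,-1],[0,0,0,-36,2,0,-1],[0,0,0,-38,2,0,-1],[0,0,0,-38,2,0,-1],[0,0,0,-38,2,0,-1]],
  ],
)

```text
time: 14.63
ee_pos: [477.0, -167.9, 399.0]
tcp_rot: [3.141, 0.0, 1.567]
ft_force: [0.3, -0.1, -0.9]
grip_width: 46.5
```

>>> apply_moves(
  steps=[
    [[0,0,0,-38,2,0,-1],[0,0,0,-38,2,0,-1],[0,0,0,-38,2,0,-1],[0,0,0,-38,2,0,-1],[0,0,0,-30,2,0,-1]],
  ],
)

```text
time: 15.05
ee_pos: [486.0, -351.2, 398.6]
tcp_rot: [-3.142, 0.001, 1.565]
ft_force: [0.7, 0.4, -0.4]
grip_width: 46.4
```

>>> apply_moves(
  steps=[
    [[0,0,0,-12,0,0,-1],[0,0,0,0,0,20,-1],[0,0,0,0,0,40,-1],[0,0,0,0,0,40,-1],[0,0,0,0,0,40,-1]],
  ],
)

```text
time: 15.47
ee_pos: [486.4, -360.0, 257.7]
tcp_rot: [3.14, 0.001, 1.566]
ft_force: [0.8, -0.3, -2.3]
grip_width: 46.2
```

>>> apply_moves(
  steps=[
    [[0,0,0,0,0,35,-1],[0,0,0,0,0,20,-1],[0,0,0,0,0,0,-1],[0,0,0,0,0,0,-1]],
  ],
)

```text
time: 15.8
ee_pos: [486.1, -359.7, 203.4]
tcp_rot: [-3.14, -0.001, 1.567]
ft_force: [0.5, 0.2, -0.7]
grip_width: 46.3
```

```bash
python3 - <<'E'
from h import *
from plant import r,optics
import cv2
for n,(a,b,c,d) in (("top",(160,280,360,480)),("scene",(80,220,100,260))):
    p,dd=optics.read_camera(n); cal=optics.calibration(n)
    np.savez(f"{n}1.npz",p=p,d=dd,K=cal["intrinsics"],R=cal["R"],t=cal["t"])
    x=np.clip(p[a:b,c:d]*1.8,0,255).astype(np.uint8)
    cv2.imwrite(f"pics/{n}h1.png",cv2.resize(x,None,fx=4,fy=4))
delta(488,-360,99.5)
E
```

```text
t 15.9 p [ 487.5 -360.9  205.8] rpy [3.1393e+00 1.6000e-03 1.5666e+00] f [-0.42 -0.72 -0.75] m [0.041 0.003 0.022] w 47.0 q [-0.64  0.35  1.7   0.    1.09 -0.64]
shift in current tool [  1.1   0.3 106.3] in target tool [  0.9   0.5 106.3] rotvec deg [ 0.13  0.09 -0.24] dist 106.3
```

View pics/sceneh1.png

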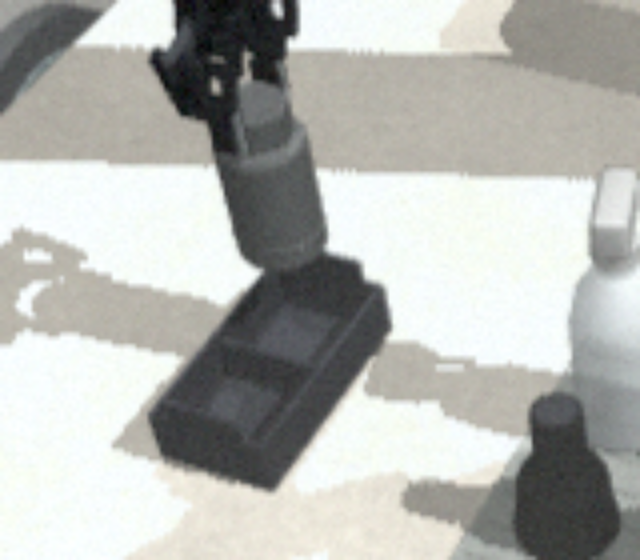

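View pics/toph1.png

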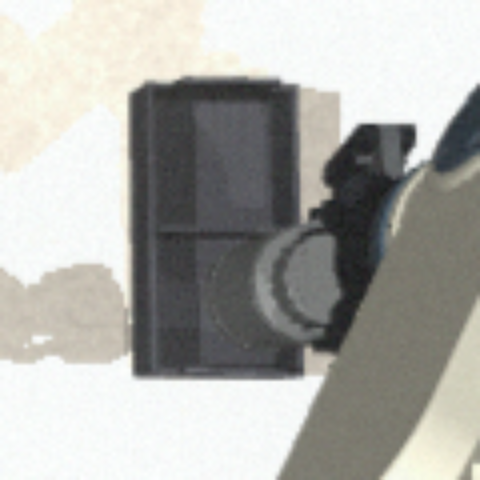

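```bash
python3 - <<'E'
from h import *
z=load("top","1")
print(plane(z,419.2,232.5,111),plane(z,435.5,228.9,233))
# bay floor visual: cross wall top at row ~ (233/4+160), z=45
for u,v,h in ((360+132/4,160+375/4,64),(360+303/4,160+375/4,64),(360+155/4,160+231/4,45),(360+300/4,160+231/4,45)): print(plane(z,u,v,h))
import cv2
P=cloud(z); Z=P[...,2]
m=((z["d"]>0)&(Z>190)&(Z<212)).astype(np.uint8); m[:160]=0;m[250:]=0;m[:,:400]=0;m[:,445:]=0
q=P[m>0]; print(len(q),q.min(0),q.max(0))
E
```

```text
[ 488.18328127 -348.27955917  111.        ] [ 486.63054658 -344.48577889  233.        ]
[ 441.01223328 -299.37269286   64.        ]
[ 441.90156946 -400.16012389   64.        ]
[ 528.37600695 -319.75141007   45.        ]
[ 529.17149911 -407.4361193    45.        ]
219 [ 454.04462498 -357.63163814  190.19372513] [ 516.5861907  -327.03350275  211.61229745]
```

```bash
python3 - <<'E'
from h import *
import cv2
for n,off in (("top",(360,160)),("scene",(100,80))):
    z=load(n,"1")
    pr=lambda X:(lambda c:(z["K"]@c/c[2])[:2])(z["R"]@np.array(X,float)+z["t"])
    im=np.clip(z["p"]*1.8,0,255).astype(np.uint8); im=cv2.resize(im,None,fx=4,fy=4)
    def circ(c,r,h,col):
        a=np.linspace(0,2*np.pi,60); pts=np.array([(pr([c[0]+r*np.cos(t),c[1]+r*np.sin(t),h])+.5)*4 for t in a]).astype(int)
        cv2.polylines(im,[pts],True,col,1)
    c=(487.5,-360.5)
    circ(c,32,111,(0,0,255));circ(c,32,201,(0,255,0));circ(c,24,233,(255,0,0))
    for sx in(-1,1):
        a=np.array([[530+ -89,-360-46,64],[530-89,-360+46,64]])
    pts=np.array([(pr([531.5+sx*89,-360+sy*46,45])+.5)*4 for sx,sy in((-1,-1),(-1,1),(1,1),(1,-1))]).astype(int)
    cv2.polylines(im,[pts],True,(0,255,255),1)
    x,y=off[0]*4,off[1]*4
    cv2.imwrite(f"pics/{n}ov.png",im[y:y+560,x:x+640])
E
```

```text
(no output)
```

View pics/topov.png

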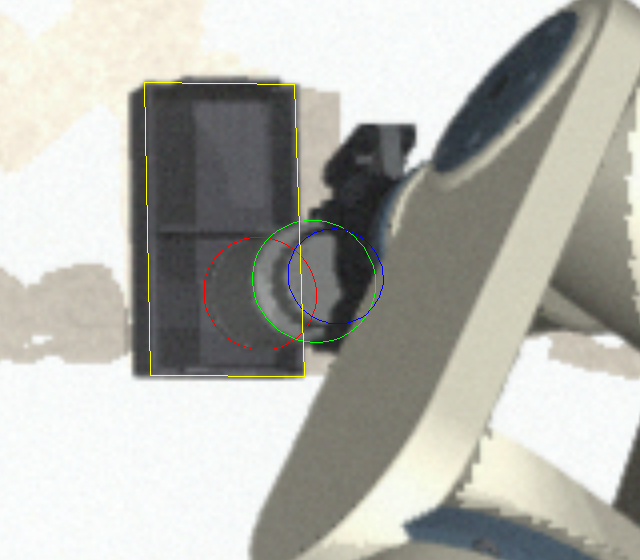

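View pics/sceneov.png

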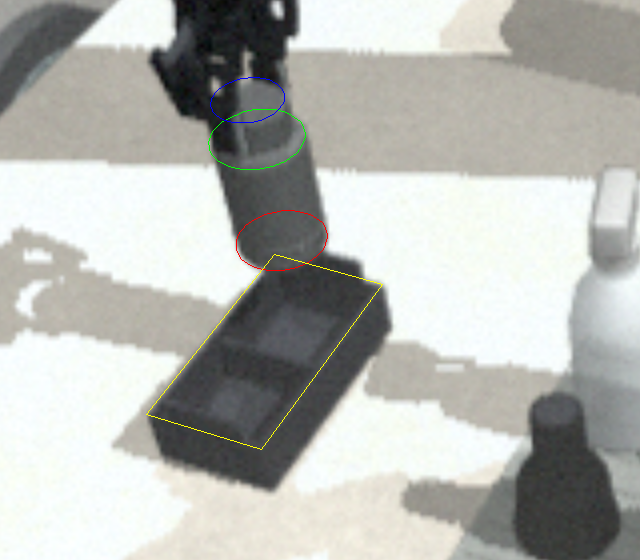

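>>> apply_moves(
  steps=[
    [[0,0,0,0.5,0.5,30,-1],[0,0,0,0,0,30,-1],[0,0,0,0,0,25,-1],[0,0,0,0,0,12,-1],[0,0,0,0,0,5,-1]],
  ],
)

```text
time: 16.32
ee_pos: [486.9, -359.8, 101.5]
tcp_rot: [-3.141, -0.0, 1.566]
ft_force: [0.3, -0.3, -2.0]
grip_width: 46.5
```

>>> apply_moves(
  steps=[
    [[0,0,0,0,0,0,-1],[0,0,0,0,0,0,-1],[0,0,0,0,0,2,-1],[0,0,0,0,0,0,-1]],
  ],
)

```text
time: 16.65
ee_pos: [487.6, -360.4, 101.1]
tcp_rot: [3.14, 0.001, 1.566]
ft_force: [-0.5, -0.3, -1.2]
grip_width: 46.6
```

```bash
python3 tau.py 8; python3 -c "
from h import *; delta(488,-360,99.8)"
```

```text
tau [ 1.90000e-03 -6.31536e+01 -2.82507e+01  2.70000e-03 -2.26000e-02
 -4.00000e-04] std [0.0019 0.3016 0.165  0.0087 0.0376 0.0011]
ft [-0.15   0.099 -1.282 -0.017  0.015 -0.009]
[-0.6389  0.4728  1.7804  0.      0.8882 -0.6346] [3.1415e+00 1.0000e-04 1.5665e+00] [ 486.9 -359.8   99.9] 17.05
t 17.05 p [ 486.9 -359.8   99.9] rpy [3.1415e+00 1.0000e-04 1.5665e+00] f [-0.39  0.3   0.01] m [-0.023  0.139 -0.003] w 46.6 q [-0.64  0.47  1.78  0.    0.89 -0.63]
shift in current tool [-0.1  1.1  0.1] in target tool [-0.2  1.1  0.1] rotvec deg [ 0.01  0.   -0.25] dist 1.1
```

>>> apply_moves(
  steps=[
    [[0,0,0,0,0,1,-1],[0,0,0,0,0,0,-1],[0,0,0,0,0,0,0.5],[0,0,0,0,0,0,0.5],[0,0,0,0,0,0,0.5]],
  ],
)

```text
time: 17.47
ee_pos: [486.9, -359.9, 98.8]
tcp_rot: [3.142, 0.0, 1.566]
ft_force: [-1.5, -0.4, -0.3]
grip_width: 64.0
```

>>> apply_moves(
  steps=[
    [[0,0,0,0,0,0,0.5],[0,0,0,0,0,-15,0.5],[0,0,0,0,0,-40,0.5],[0,0,0,0,0,-40,1],[0,0,0,0,0,-40,1]],
  ],
)

```text
time: 17.88
ee_pos: [486.4, -359.5, 234.8]
tcp_rot: [-3.14, -0.001, 1.566]
ft_force: [1.5, -0.3, 0.4]
grip_width: 84.6
```

>>> apply_moves(
  steps=[
    [[0,0,0,0,0,-40,1],[0,0,0,0,0,-40,1],[0,0,0,0,0,-40,1],[0,0,0,30,0,-40,1],[0,0,0,40,4,0,1]],
  ],
)

```text
time: 18.3
ee_pos: [492.9, -297.9, 394.5]
tcp_rot: [3.133, 0.007, 1.563]
ft_force: [-0.3, 0.2, -0.2]
grip_width: 85.1
```

```bash
python3 - <<'E'
from h import *
from plant import r,optics
import cv2
p,dd=optics.read_camera("scene"); cal=optics.calibration("scene")
np.savez("scene2.npz",p=p,d=dd,K=cal["intrinsics"],R=cal["R"],t=cal["t"])
cv2.imwrite("pics/sh2.png",cv2.resize(np.clip(p[90:220,100:260]*1.8,0,255).astype(np.uint8),None,fx=4,fy=4))
delta(579,115.5,399)
E
```

```text
t 18.35 p [ 492.8 -289.7  391.4] rpy [ 3.1350e+00 -5.0000e-04  1.5658e+00] f [ 1.57  4.21 -0.08] m [0.125 0.024 0.022] w 85.2 q [-0.54  0.15  1.55  0.    1.44 -0.53]
shift in current tool [405.6  84.2  -6.8] in target tool [405.2  86.2  -7.6] rotvec deg [ 0.38 -0.03 -0.29] dist 414.3
```

View pics/sh2.png

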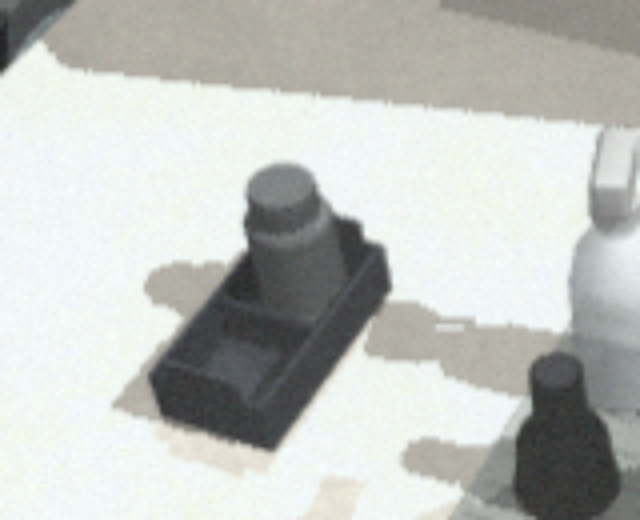

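>>> apply_moves(
  steps=[
    [[0,0,0,36.7,-3,-5,1],[0,0,0,36.7,-3,0,1],[0,0,0,36.7,-3,0,1],[0,0,0,36.7,-3,0,1],[0,0,0,36.7,-3,0,1]],
  ],
)

```text
time: 18.77
ee_pos: [476.2, -109.7, 391.6]
tcp_rot: [-3.141, -0.0, 1.566]
ft_force: [1.4, 0.8, 0.7]
grip_width: 85.4
```

>>> apply_moves(
  steps=[
    [[0,0,0,36.7,-3,0,1],[0,0,0,36.7,-3,0,1],[0,0,0,36.7,-3,0,1],[0,0,0,0,0,0,1],[0,0,0,0,0,0,1]],
  ],
)

```text
time: 19.18
ee_pos: [468.0, 0.5, 391.7]
tcp_rot: [-3.141, -0.0, 1.57]
ft_force: [-0.4, -0.1, -0.8]
grip_width: 85.2
```

```bash
python3 tau.py 16;python3 tau.py 3; python3 -c "
from h import *; delta(579,115.5,339)"
```

```text
tau [ 3.07200e-01 -3.68106e+01 -3.84231e+01  2.20000e-02  4.40000e-03
  5.70000e-03] std [0.5404 0.1204 0.036  0.0468 0.0071 0.0301]
ft [-0.059 -0.098 -0.094 -0.002 -0.006  0.001]
[-5.7000e-03 -2.2600e-02  1.7338e+00  0.0000e+00  1.4303e+00 -1.3000e-03] [ 3.1416 -0.      1.5664] [468.4  -1.1 392.1] 19.9833
tau [-4.47000e-02 -3.67340e+01 -3.84524e+01 -2.20000e-03  3.00000e-04
 -3.00000e-04] std [0.011  0.0025 0.0001 0.0005 0.     0.0001]
ft [-0.112  0.278 -0.174  0.008  0.027  0.012]
[-5.6000e-03 -2.2600e-02  1.7339e+00  0.0000e+00  1.4303e+00 -1.3000e-03] [ 3.1416 -0.      1.5666] [468.4  -1.1 392.1] 20.1333
t 20.1333 p [468.4  -1.1 392.1] rpy [ 3.1416 -0.      1.5666] f [-0.56  0.21 -0.5 ] m [0.001 0.028 0.066] w 85.3 q [-0.01 -0.02  1.73  0.    1.43 -0.  ]
shift in current tool [117.1 110.1  53.1] in target tool [116.6 110.6  53.1] rotvec deg [ 0.   -0.   -0.24] dist 169.3
```

>>> apply_moves(
  steps=[
    [[0,0,0,23.3,22.1,10,1],[0,0,0,23.3,22.1,10,1],[0,0,0,23.3,22.1,10,1],[0,0,0,23.3,22.1,10,1],[0,0,0,23.3,22.1,13,1]],
  ],
)

```text
time: 20.55
ee_pos: [580.6, 116.2, 339.1]
tcp_rot: [3.14, -0.0, 1.567]
ft_force: [0.2, 0.2, -0.1]
grip_width: 85.5
```

>>> apply_moves(
  steps=[
    [[0,0,0,0,0,40,1],[0,0,0,0,0,40,1],[0,0,0,0,0,40,1],[0,0,0,0,0,40,1],[0,0,0,0,0,30,1]],
  ],
)

```text
time: 20.97
ee_pos: [578.1, 114.8, 145.9]
tcp_rot: [-3.139, 0.0, 1.567]
ft_force: [0.9, 0.1, -0.3]
grip_width: 85.7
```

>>> apply_moves(
  steps=[
    [[0,0,0,0,0,0,1],[0,0,0,0,0,0,1]],
  ],
)

```text
time: 21.13
ee_pos: [578.6, 114.8, 148.2]
tcp_rot: [-3.138, 0.001, 1.567]
ft_force: [0.9, 0.8, 1.1]
grip_width: 85.5
```

```bash
python3 -c "
from h import *
from plant import r,optics
import numpy as np,cv2
p,d=optics.read_camera('scene')
a=p[90:250,220:400]; a=np.clip(a*1.6,0,255).astype(np.uint8)
cv2.imwrite('pics/sF2.png',cv2.resize(a,None,fx=3.5,fy=3.5))
p,d=optics.read_camera('scene')
delta(579,115.5,99.5)
"
```

```text
t 21.2333 p [580.9 115.2 151.3] rpy [ 3.1388e+00 -6.0000e-04  1.5665e+00] f [-0.34 -0.6  -0.2 ] m [-0.026 -0.02  -0.008] w 85.0 q [ 0.19  0.39  1.78 -0.    0.97  0.2 ]
shift in current tool [ 0.3 -2.1 51.7] in target tool [ 0.3 -1.9 51.8] rotvec deg [ 0.16 -0.03 -0.24] dist 51.8
```

View pics/sF2.png

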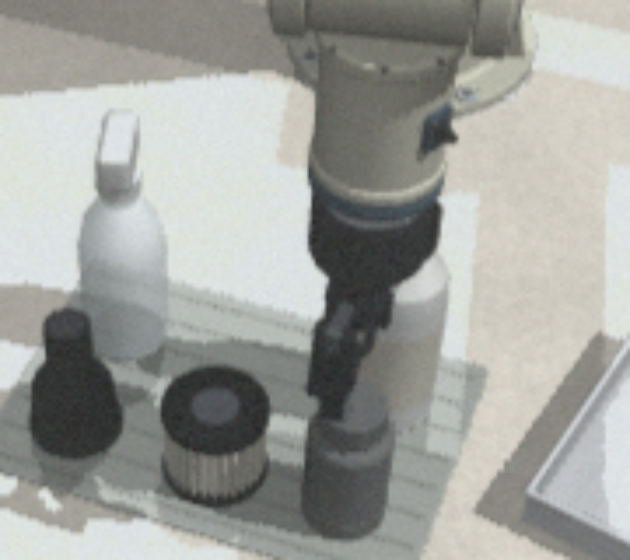

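>>> apply_moves(
  steps=[
    [[0,0,0,0,-1,20,1],[0,0,0,0,0,20,1],[0,0,0,0,0,8,1],[0,0,0,0,0,0,1],[0,0,0,0,0,0,1]],
  ],
)

```text
time: 21.65
ee_pos: [579.3, 115.0, 102.6]
tcp_rot: [3.14, -0.0, 1.566]
ft_force: [-0.5, -0.5, 0.8]
grip_width: 85.4
```

```bash
python3 tau.py 4; python3 -c "
from h import *; delta(579,115.5,99.5)"
```

```text
tau [-1.30000e-03 -5.99232e+01 -2.71746e+01  0.00000e+00  1.34000e-02
 -0.00000e+00] std [1.100e-03 3.282e-01 2.236e-01 1.000e-04 6.600e-03 1.000e-04]
ft [-0.08  -0.16  -0.246  0.001 -0.008  0.016]
[0.1935 0.4492 1.8138 0.     0.8764 0.1978] [ 3.1395e+00 -5.0000e-04  1.5664e+00] [579.3 115.1 102.5] 21.85
t 21.85 p [579.3 115.1 102.5] rpy [ 3.1395e+00 -5.0000e-04  1.5664e+00] f [ 0.18  0.31 -0.4 ] m [ 0.022 -0.009  0.02 ] w 85.4 q [0.19 0.45 1.81 0.   0.88 0.2 ]
shift in current tool [ 0.4 -0.3  3. ] in target tool [ 0.4 -0.3  3. ] rotvec deg [ 0.12 -0.03 -0.25] dist 3.1
```

>>> apply_moves(
  steps=[
    [[0,0,0,0.3,0,2.5,1],[0,0,0,0,0,0,0],[0,0,0,0,0,0,-0.5],[0,0,0,0,0,0,-1],[0,0,0,0,0,0,-1]],
  ],
)

```text
time: 22.27
ee_pos: [578.7, 115.2, 98.9]
tcp_rot: [3.141, -0.0, 1.566]
ft_force: [-0.7, 0.8, 3.1]
grip_width: 46.6
```

>>> apply_moves(
  steps=[
    [[0,0,0,0,0,0,-1],[0,0,0,0,0,0,-1],[0,0,0,0,0,-5,-1],[0,0,0,0,0,-15,-1],[0,0,0,0,0,-30,-1]],
  ],
)

```text
time: 22.68
ee_pos: [575.7, 114.6, 146.0]
tcp_rot: [-3.135, 0.001, 1.566]
ft_force: [-0.6, -0.7, -2.3]
grip_width: 46.7
```

>>> apply_moves(
  steps=[
    [[0,0,0,0,0,-40,-1],[0,0,0,0,0,-40,-1],[0,0,0,0,0,-40,-1],[0,0,0,0,0,-40,-1],[0,0,0,0,0,-40,-1]],
  ],
)

```text
time: 23.1
ee_pos: [577.6, 115.0, 350.6]
tcp_rot: [-3.141, 0.0, 1.566]
ft_force: [0.1, 0.8, -0.8]
grip_width: 46.3
```

>>> apply_moves(
  steps=[
    [[0,0,0,0,0,-40,-1],[0,0,0,0,0,-10,-1],[0,0,0,0,0,0,-1],[0,0,0,0,0,0,-1]],
  ],
)

```text
time: 23.43
ee_pos: [578.1, 115.1, 398.0]
tcp_rot: [-3.141, 0.0, 1.567]
ft_force: [-0.6, -0.4, -2.1]
grip_width: 46.3
```

```bash
python3 tau.py 14; python3 -c "
from h import *; delta(579,115.5,399.5)"
```

```text
tau [ 5.00000e-04 -5.39994e+01 -3.96295e+01  3.20000e-03  8.50000e-03
  0.00000e+00] std [9.000e-04 8.510e-01 5.868e-01 1.000e-04 7.800e-03 0.000e+00]
ft [ 3.300e-02 -6.000e-02 -1.592e+00  2.000e-03  1.000e-03 -4.000e-03]
[0.194  0.1851 1.4929 0.     1.4635 0.1984] [ 3.1416 -0.      1.5664] [578.4 115.2 398.6] 24.1333
t 24.1333 p [578.4 115.2 398.6] rpy [ 3.1416 -0.      1.5664] f [-0.02 -0.11 -0.26] m [-0.005  0.014  0.016] w 46.3 q [0.19 0.19 1.49 0.   1.46 0.2 ]
shift in current tool [ 0.3  0.6 -0.9] in target tool [ 0.3  0.6 -0.9] rotvec deg [ 0.   -0.   -0.25] dist 1.1
```

>>> apply_moves(
  steps=[
    [[6,0,0,0,0,0,-1],[6,0,0,0,0,0,-1],[6,0,0,0,0,0,-1],[6,0,0,0,0,0,-1],[6,0,0,0,0,0,-1]],
  ],
)

```text
time: 24.55
ee_pos: [579.0, 115.2, 399.4]
tcp_rot: [-2.615, -0.0, 1.567]
ft_force: [-0.1, 0.7, -1.6]
grip_width: 46.6
```

>>> apply_moves(
  steps=[
    [[-6.5,0,0,0,0,0,-1],[-6.5,0,0,0,0,0,-1],[-6.5,0,0,0,0,0,-1],[-6.5,0,0,0,0,0,-1],[-6.5,0,0,0,0,0,-1]],
  ],
)

```text
time: 24.97
ee_pos: [579.2, 115.2, 399.0]
tcp_rot: [3.092, -0.0, 1.567]
ft_force: [-0.9, 0.1, -1.2]
grip_width: 46.4
```

>>> apply_moves(
  steps=[
    [[-6.5,0,0,0,0,0,-1],[-6.5,0,0,0,0,0,-1],[-6.5,0,0,0,0,0,-1],[-6.5,0,0,0,0,0,-1],[-1.5,0,0,0,0,0,-1]],
  ],
)

```text
time: 25.38
ee_pos: [575.6, 115.0, 397.6]
tcp_rot: [2.614, -0.0, 1.567]
ft_force: [-0.3, -0.1, -2.0]
grip_width: 46.6
```

>>> apply_moves(
  steps=[
    [[6,0,0,0,0,0,-1],[6,0,0,0,0,0,-1],[6,0,0,0,0,0,-1],[6,0,0,0,0,0,-1],[6,0,0,0,0,0,-1]],
  ],
)

```text
time: 25.8
ee_pos: [578.5, 115.3, 399.9]
tcp_rot: [-3.138, -0.001, 1.567]
ft_force: [0.6, -0.0, -0.9]
grip_width: 46.6
```

```bash
python3 tau.py 20;python3 tau.py 4
```

```text
tau [-4.67000e-02 -5.38592e+01 -3.94314e+01  2.72000e-02  1.63800e-01
 -1.46000e-02] std [0.2815 3.603  1.6757 0.0842 0.4601 0.0823]
ft [ 9.30e-02  8.50e-02 -1.34e+00  5.00e-03 -1.00e-03 -1.00e-03]
[ 0.194   0.1852  1.4929 -0.      1.4635  0.1984] [-3.1416  0.      1.5664] [578.5 115.2 398.6] 26.8
tau [ 7.00000e-03 -5.36484e+01 -3.94583e+01  3.40000e-03  3.00000e-04
  1.00000e-04] std [0.0031 0.0228 0.0013 0.0003 0.0001 0.    ]
ft [ 0.155  0.155 -1.638 -0.023 -0.    -0.021]
[ 0.194   0.1852  1.4929 -0.      1.4635  0.1983] [-3.1415  0.      1.5664] [578.5 115.2 398.6] 27.0
```

>>> apply_moves(
  steps=[
    [[6,0,0,0,0,0,-1],[6,0,0,0,0,0,-1],[6,0,0,0,0,0,-1],[6,0,0,0,0,0,-1],[6,0,0,0,0,0,-1]],
  ],
)

```text
time: 27.42
ee_pos: [579.0, 115.2, 399.3]
tcp_rot: [-2.615, -0.0, 1.567]
ft_force: [0.9, -0.7, -1.9]
grip_width: 46.4
```

```bash
python3 tau.py 12;python3 tau.py 3
```

```text
tau [-2.18000e-02 -7.41993e+01 -3.73895e+01  5.31700e-01  3.42020e+00
 -4.70000e-03] std [5.3800e-01 9.0213e+00 2.5188e+00 9.4500e-02 6.0290e-01 6.5000e-03]
ft [-0.206  0.082 -1.846 -0.008 -0.367 -0.005]
[0.1497 0.494  1.1559 0.0846 2.0066 0.1693] [-2.6202e+00 -3.0000e-04  1.5666e+00] [578.1 115.3 399.7] 28.0167
tau [ 2.76000e-02 -7.33285e+01 -3.65581e+01  4.94100e-01  3.16030e+00
 -1.60000e-03] std [0.0027 0.0525 0.0059 0.0006 0.005  0.    ]
ft [ 0.168  0.298 -1.871  0.009 -0.377 -0.019]
[0.1496 0.4954 1.1556 0.0846 2.0069 0.1693] [-2.6188e+00 -1.0000e-04  1.5666e+00] [578.3 115.2 399. ] 28.1667
```

>>> apply_moves(
  steps=[
    [[-6,0,0,0,0,0,-1],[-6,0,0,0,0,0,-1],[-6,0,0,0,0,0,-1],[-6,0,0,0,0,0,-1],[-6,0,0,0,0,0,-1]],
  ],
)

```text
time: 28.58
ee_pos: [578.6, 115.2, 399.3]
tcp_rot: [3.136, -0.0, 1.567]
ft_force: [-0.5, -0.7, -1.3]
grip_width: 46.8
```

```bash
python3 tau.py 20;python3 tau.py 4
```

```text
tau [ 3.27000e-02 -5.35820e+01 -3.96321e+01 -1.35000e-02 -1.56000e-01
  5.40000e-03] std [0.2416 3.021  2.0348 0.0639 0.4405 0.0632]
ft [-8.900e-02 -1.030e-01 -1.362e+00  4.000e-03  9.000e-03  1.000e-03]
[ 0.194   0.185   1.4929 -0.      1.4636  0.1983] [ 3.1415 -0.      1.5665] [578.4 115.2 398.7] 29.5833
tau [-5.40000e-03 -5.35440e+01 -3.94546e+01  3.00000e-03 -1.20000e-03
 -1.00000e-04] std [0.0024 0.023  0.0016 0.0001 0.0002 0.    ]
ft [ 0.411  0.273 -1.892  0.025 -0.006  0.005]
[ 0.194   0.185   1.4929 -0.      1.4635  0.1983] [ 3.1414 -0.      1.5665] [578.4 115.2 398.7] 29.7833
```

>>> apply_moves(
  steps=[
    [[0,0,0,-20,0,0,-1],[0,0,0,-36,0,0,-1],[0,0,0,-38,0,0,-1],[0,0,0,-38,0,0,-1],[0,0,0,-38,0,0,-1]],
  ],
)

```text
time: 30.2
ee_pos: [577.4, -56.3, 398.8]
tcp_rot: [3.141, 0.0, 1.567]
ft_force: [0.7, 0.4, -0.9]
grip_width: 46.7
```

>>> apply_moves(
  steps=[
    [[0,0,0,-38,0,0,-1],[0,0,0,-38,0,0,-1],[0,0,0,-38,-1,0,-1],[0,0,0,-38,-1,0,-1],[0,0,0,-38,-1,0,-1]],
  ],
)

```text
time: 30.62
ee_pos: [573.5, -246.7, 398.8]
tcp_rot: [3.141, 0.0, 1.566]
ft_force: [0.8, -0.4, -1.4]
grip_width: 46.4
```

>>> apply_moves(
  steps=[
    [[0,0,0,-38,0,0,-1],[0,0,0,-38,0,0,-1],[0,0,0,-30,0,0,-1],[0,0,0,-9,0,0,-1],[0,0,0,0,0,0,-1]],
  ],
)

```text
time: 31.03
ee_pos: [572.8, -362.2, 397.9]
tcp_rot: [-3.141, 0.0, 1.564]
ft_force: [-0.6, 1.1, -0.8]
grip_width: 46.4
```

```bash
python3 -c "
from h import *; delta(575,-360,205)"
```

```text
t 31.0333 p [ 572.8 -362.2  397.9] rpy [-3.1408  0.      1.5636] f [-0.6   1.11 -0.77] m [0.03  0.046 0.041] w 46.4 q [-0.57  0.34  1.3  -0.    1.51 -0.56]
shift in current tool [  2.2   2.3 192.9] in target tool [  2.2   2.2 192.9] rotvec deg [-0.04  0.   -0.41] dist 192.9
```

```bash
python3 tau.py 16; python3 tau.py 4; python3 -c "
from h import *; delta(575,-360,205)"
```

```text
tau [-4.13400e-01 -6.48369e+01 -3.98723e+01 -3.50000e-02 -1.38000e-02
 -1.17000e-02] std [0.7314 0.3956 0.1789 0.0835 0.0331 0.044 ]
ft [ 2.000e-02 -1.620e-01 -1.404e+00  1.200e-02  7.000e-03 -1.000e-03]
[-0.5626  0.3358  1.2971 -0.      1.5087 -0.5583] [-3.1415  0.      1.5665] [ 573.4 -359.8  398.6] 31.8333
tau [ 4.56000e-02 -6.51663e+01 -3.98235e+01  5.80000e-03  3.50000e-03
  3.00000e-04] std [0.017  0.0128 0.0013 0.0009 0.0002 0.0001]
ft [ 0.11   0.105 -1.132 -0.002  0.033  0.023]
[-0.5628  0.3359  1.2971 -0.      1.5088 -0.5583] [-3.1415e+00 -1.0000e-04  1.5663e+00] [ 573.3 -359.9  398.5] 32.0333
t 32.0333 p [ 573.3 -359.9  398.5] rpy [-3.1415e+00 -1.0000e-04  1.5663e+00] f [ 0.3   0.04 -1.58] m [-0.053  0.005  0.008] w 46.4 q [-0.56  0.34  1.3  -0.    1.51 -0.56]
shift in current tool [-1.000e-01  1.700e+00  1.935e+02] in target tool [-1.000e-01  1.700e+00  1.935e+02] rotvec deg [-0.01 -0.   -0.26] dist 193.6
```

>>> apply_moves(
  steps=[
    [[0,0,0,0,1,30,-1],[0,0,0,0,0,40,-1],[0,0,0,0,0,40,-1],[0,0,0,0,0,40,-1],[0,0,0,0,0,40,-1]],
  ],
)

```text
time: 32.45
ee_pos: [574.2, -359.8, 207.2]
tcp_rot: [3.141, 0.0, 1.566]
ft_force: [0.1, -1.0, -2.6]
grip_width: 46.6
```

>>> apply_moves(
  steps=[
    [[0,0,0,0,0,0,-1],[0,0,0,0,0,0,-1]],
  ],
)

```text
time: 32.62
ee_pos: [573.3, -359.2, 207.2]
tcp_rot: [-3.138, -0.002, 1.566]
ft_force: [0.6, -1.3, -0.4]
grip_width: 46.2
```

```bash
python3 - <<'E'
from h import *
from plant import r,optics
import cv2
p,dd=optics.read_camera("scene")
p,dd=optics.read_camera("scene")
cv2.imwrite("pics/sh3.png",cv2.resize(np.clip(p[70:220,100:260]*1.8,0,255).astype(np.uint8),None,fx=4,fy=4))
delta(575,-360,99.8)
E
```

```text
t 32.7167 p [ 575.8 -360.7  211.5] rpy [3.1386e+00 1.9000e-03 1.5664e+00] f [ 0.34 -0.6  -0.6 ] m [0.009 0.017 0.015] w 47.2 q [-0.56  0.45  1.53  0.    1.16 -0.56]
shift in current tool [  0.9  -1.1 111.7] in target tool [  0.7  -0.8 111.7] rotvec deg [ 0.17  0.11 -0.25] dist 111.7
```

View pics/sh3.png

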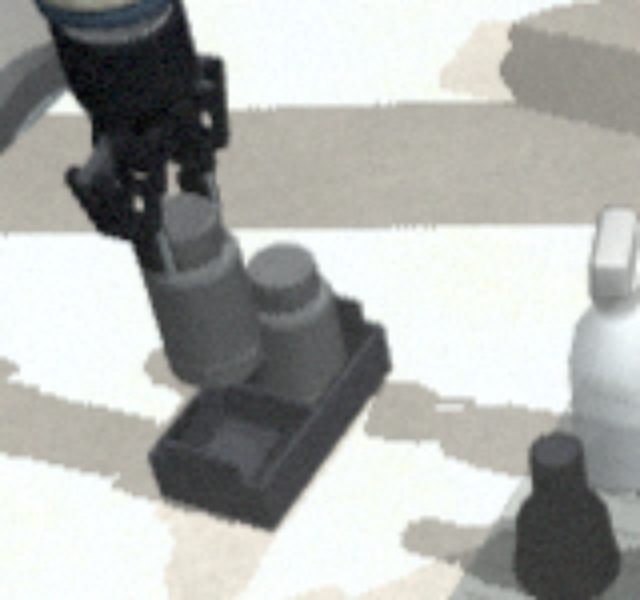

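>>> apply_moves(
  steps=[
    [[0,0,0,0,0,30,-1],[0,0,0,0,0,30,-1],[0,0,0,0,0,25,-1],[0,0,0,0,0,14,-1],[0,0,0,0,0,6,-1]],
  ],
)

```text
time: 33.13
ee_pos: [574.9, -360.1, 103.9]
tcp_rot: [3.141, 0.0, 1.567]
ft_force: [-0.7, 0.4, -0.5]
grip_width: 46.9
```

>>> apply_moves(
  steps=[
    [[0,0,0,0,0,2,-1],[0,0,0,0,0,0,-1],[0,0,0,0,0,0,-1],[0,0,0,0,0,0,-1],[0,0,0,0,0,0,-1]],
  ],
)

```text
time: 33.55
ee_pos: [575.0, -360.2, 102.9]
tcp_rot: [3.14, 0.001, 1.566]
ft_force: [0.1, -0.2, -1.3]
grip_width: 46.7
```

```bash
python3 tau.py 6; python3 -c "
from h import *; delta(575,-360,99.8)"
```

```text
tau [ 1.00000e-04 -7.16646e+01 -3.04787e+01  2.70000e-03 -3.00000e-03
  0.00000e+00] std [0.0009 0.0304 0.0392 0.0001 0.0029 0.    ]
ft [-0.362  0.009 -1.389  0.021  0.019  0.002]
[-0.5619  0.5655  1.6102 -0.      0.9658 -0.5575] [3.1415e+00 1.0000e-04 1.5665e+00] [ 574.4 -359.8  101.7] 33.85
t 33.85 p [ 574.4 -359.8  101.7] rpy [3.1415e+00 1.0000e-04 1.5665e+00] f [-1.16  0.05 -1.62] m [ 0.055  0.027 -0.01 ] w 46.4 q [-0.56  0.57  1.61 -0.    0.97 -0.56]
shift in current tool [-0.2  0.6  1.9] in target tool [-0.2  0.6  1.9] rotvec deg [ 0.01  0.   -0.25] dist 2.0
```

>>> apply_moves(
  steps=[
    [[0,0,0,0,0.5,1.5,-1],[0,0,0,0,0,1,-1],[0,0,0,0,0,0,-1],[0,0,0,0,0,0,-1],[0,0,0,0,0,0,-1]],
  ],
)

```text
time: 34.27
ee_pos: [574.9, -359.8, 99.0]
tcp_rot: [-3.142, -0.0, 1.566]
ft_force: [-0.2, 0.2, -0.5]
grip_width: 46.6
```

```bash
python3 tau.py 8
```

```text
tau [-1.79000e-02 -7.14872e+01 -3.01139e+01 -6.10000e-03  3.89000e-02
  4.00000e-04] std [0.02   0.0797 0.0719 0.0095 0.0199 0.0001]
ft [ 0.308 -0.094 -1.184 -0.035 -0.005 -0.015]
[-0.5614  0.5692  1.6106 -0.      0.9619 -0.5571] [-3.1415e+00 -1.0000e-04  1.5665e+00] [ 574.8 -359.8   99.1] 34.6667
```

>>> apply_moves(
  steps=[
    [[0,0,0,0,0,0.7,-1],[0,0,0,0,0,0,-1],[0,0,0,0,0,0,0.5],[0,0,0,0,0,0,0.5],[0,0,0,0,0,0,0.5]],
  ],
)

```text
time: 35.08
ee_pos: [574.9, -359.8, 98.4]
tcp_rot: [3.142, 0.0, 1.566]
ft_force: [0.5, -0.8, 1.1]
grip_width: 64.0
```

>>> apply_moves(
  steps=[
    [[0,0,0,0,0,0,0.5],[0,0,0,0,0,-15,0.5],[0,0,0,0,0,-40,0.5],[0,0,0,0,0,-40,1],[0,0,0,0,0,-40,1]],
  ],
)

```text
time: 35.5
ee_pos: [574.4, -359.5, 234.4]
tcp_rot: [-3.14, -0.001, 1.566]
ft_force: [0.3, 0.0, 1.3]
grip_width: 84.6
```

>>> apply_moves(
  steps=[
    [[0,0,0,0,0,-40,1],[0,0,0,0,0,-40,1],[0,0,0,0,0,-40,1],[0,0,0,0,-1.5,-45,1],[0,0,0,0,0,-5,1]],
  ],
)

```text
time: 35.92
ee_pos: [575.2, -361.0, 409.2]
tcp_rot: [3.132, 0.006, 1.566]
ft_force: [1.0, -1.3, 1.0]
grip_width: 85.4
```

```bash
python3 - <<'E'
from h import *
from plant import r,optics
import cv2
for i in range(14): p,dd=optics.read_camera("scene")
cal=optics.calibration("scene")
np.savez("scene3.npz",p=p,d=dd,K=cal["intrinsics"],R=cal["R"],t=cal["t"])
cv2.imwrite("pics/fin.png",p)
cv2.imwrite("pics/fin_h.png",cv2.resize(np.clip(p[90:220,100:260]*1.8,0,255).astype(np.uint8),None,fx=4,fy=4))
P=cloud(load("scene","3")); 
z=load("scene","3")
a=np.abs(cv2.absdiff(z["p"],load("scene")["p"])).max(2)
E
python3 tau.py 6
```

```text
tau [ 1.30000e-03 -6.40661e+01 -3.91049e+01 -0.00000e+00 -4.00000e-04
  0.00000e+00] std [0.0005 0.0426 0.027  0.     0.0003 0.    ]
ft [ 0.161  0.125 -0.232  0.027 -0.003 -0.017]
[-0.5626  0.3354  1.2946  0.      1.5116 -0.5582] [3.1415 0.     1.5664] [ 573.5 -359.8  400.1] 36.9167
```

View pics/fin_h.png

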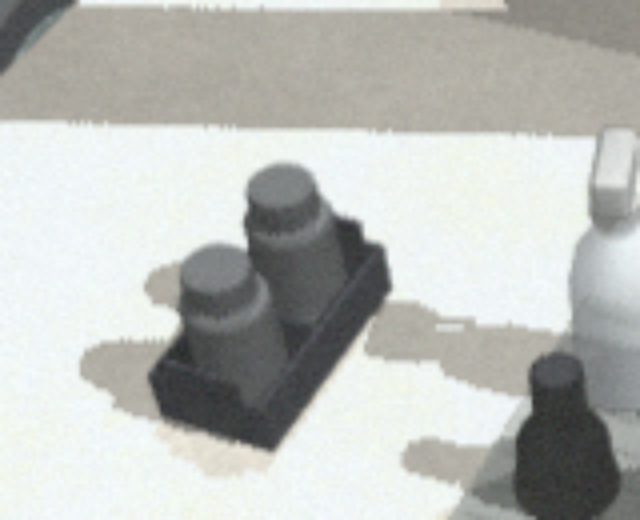

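View pics/fin.png

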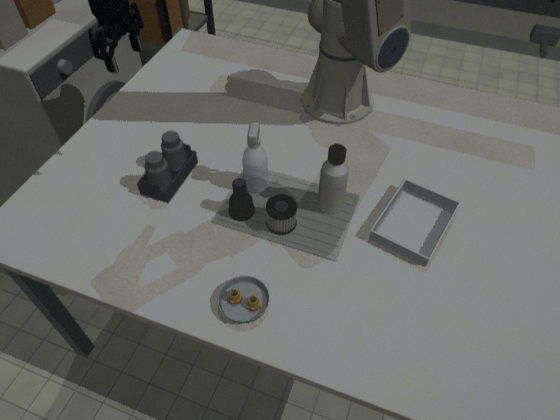

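```bash
python3 - <<'E'
import numpy as np
D=np.array([[.35359,1.98777,624.5,230.6],[-.0265,1.6973,467.9,398.9],[-.0226,1.7112,468.4,392.1],[.1852,1.6781,589.9,398.6],[.3359,1.6330,676.9,398.5],[.5692,2.1798,678.1,99.1],[.4728,2.2532,605.4,99.9]])
q,s=D[:,0],D[:,1];O=np.ones(len(q));Z=0*O
# r=a1+L2 sin q+A sin s+B cos s ; z=z0+L2 cos q+A cos s-B sin s
M=np.vstack([np.c_[O,Z,np.sin(q),np.sin(s),np.cos(s)],np.c_[Z,O,np.cos(q),np.cos(s),-np.sin(s)]])
x,res,_,_=np.linalg.lstsq(M,np.r_[D[:,2],D[:,3]],rcond=None);print(x,res)
a1,z0,L2,A,B=x
# empty-arm torque models from empty data: tau3=c sin s+d cos s ; tau2=tau3+e sin q2
E=[(-.0226,1.7112,-36.734,-38.4524),(.3354,1.6300,-64.066,-39.105),(.4492,2.2630,-59.92,-27.17)]
C=np.array([[np.sin(s),np.cos(s)] for _,s,_,_ in E]);t=np.array([e[3] for e in E]);c=np.linalg.lstsq(C,t,rcond=None);print(c[:2])
c=c[0]; e=[(e[2]-e[3])/np.sin(e[0]) for e in E];print("e",e)
for n,q,s,r,t2,t3 in(("N",-.0265,1.6973,467.9,-37.24,-39.308),("F",.1852,1.6781,589.9,-53.55,-39.455),("Fh",.3359,1.6330,676.9,-65.17,-39.8235)):
    lev=(r-a1-L2*np.sin(q))/1000; d=t3-c@[np.sin(s),np.cos(s)]; print(n,"lever",lev,"dt",d,"W",-d/lev)
E
```

```text
[-6.78325352e-02 -4.84982330e+01  5.67999069e+02  4.94349921e+02
  5.85968026e+01] [0.20082583]
(array([-39.51103135,  -5.07902767]), array([0.00302482]))
e [np.float64(-76.04187125580506), np.float64(-75.83543827123243), np.float64(-75.41824819076889)]
N lever 0.4830180462043443 dt -0.7535016266253862 W 1.5599864902492937
F lever 0.4853747135505207 dt -0.715170098752246 W 1.4734391363752137
Fh lever 0.4897445442276474 dt -0.7046144369260716 W 1.4387387164001697
```

```bash
python3 -c "
from plant import r
print(r.observe()['time'], r.close_job())"
```

```text
the job is handed in; nothing more can be done
36.9167 None
```

I lifted each canister by its cap, shook it about 30° each way, judged both to be empty, and set both upright in the steel holder. The near-row canister is in the near bay and the far-row one in the far bay. I handed the job in at 36.9 s.

- **Empty or loaded:** The wrist force, averaged and corrected for its baseline, gave about 1.53 N for the near-row canister and 1.46 N for the far-row one. The elbow torque gave 1.56 N and about 1.45 N. All are within the empty range (up to 1.57 N) and below the loaded range (from 1.91 N), but the near-row canister is close to the top of the empty range.
- **Rattle:** After tipping to each side, the wrist-joint torque changed by less than 0.002 N m. I would expect roughly 0.02 N m from a fitting sliding across, so nothing loose was felt in either. Single force readings were noisy (about 0.5 N), so I relied on averages.
- **Last picture:** Both canisters stand upright in their bays with their caps on. By eye, the bottles, filter and brush are where they started, the pan is empty, and the gripper is open well above everything. I did not measure the final poses numerically.

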